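Nest the graded sample cups in the angled stand

TASK

Put the graded sample cups away nested in the leaning steel cup: first press the blue middle cup fully home on the steel cup's floor, past its spring catch, then put the yellow narrow cup fully home inside the blue one. Ease them in gently without forcing or letting them drop, let go of everything at the end, and leave the two vials and the amber jar alone.

Things in the scene. Friction and masses are not known exactly. Their poses are not given: they have to be found in the camera images.
- wide_cup: Steel cup fixed on a small dark stand (plate 120 x 90 mm), leaning 30 deg, mouth towards the robot. Origin: centre of its underside; +z along its axis out of the mouth, +x square to it on the upper far side, y level. Height 60 mm, floor 5 mm thick, inner diameter 61.5 mm at the floor, 65 mm at the rim, outer 71 mm.
- catch (a joint): Orange sprung nose inside the steel cup on its +x wall, 22 mm above its underside, standing out 6 mm. Reads 0 m when out, up to 0.008 m pressed back. It stops and holds the middle cup some 16 to 22 mm short of home and yields, rubbing on the cup's wall, when that cup is pushed on along the axis with 3 to 15 N; with the cup home it stays pressed back 2 to 5 mm
- middle_cup: Blue tapered round cup, loose, mouth up on the bench. Origin: centre of its underside, +z out of the mouth. Height 62 mm, outer diameter 58 mm at the foot to 61.6 mm at the rim, wall 2.5 mm, floor 4 mm thick, inside 53 mm at the floor to 56.5 mm at the rim, 0.1 kg. Home: its origin is 5 mm along +z from the wide cup's origin, axes in line; only 7 mm stands proud, so push on the rim
- narrow_cup: Yellow tapered round cup, loose, mouth up on the bench. Origin: centre of its underside, +z along its axis out of the mouth. Height 86 mm, outer diameter 50 mm at the foot to 52.6 mm at the rim, wall 2.5 mm, 0.1 kg. Home: its origin is 4 mm along +z from the middle cup's origin, axes in line; 28 mm stands proud of the blue rim
- vial_a: Bystander: small capped glass vial, diameter 27 mm, height 55 mm, origin at the centre of its underside, upright
- vial_b: Bystander: small capped glass vial, diameter 27 mm, height 55 mm, origin at the centre of its underside, upright
- jar: Bystander: amber jar with a black cap, diameter 56 mm, height 85 mm, origin at the centre of its underside, upright

How it is judged:
By the outcome, as a careful person would: the job done as asked, in the order asked, and still so for the second after the job is handed in, with the robot touching nothing.
It also fails if it takes over 70 s, if anything falls off the work surface, if the arm or the gripper's body presses on something with over 40 N, if the wrist force passes 120 N, or if a joint passes its speed limit or range.

ROBOT

A 7-joint arm with a two-finger parallel gripper is mounted at the origin on the work surface. World frame = base frame: x ahead of the robot, y to its left, z up, the work surface at z = 0. Lengths are in mm, angles in rad, forces in N, time in s.
With the tool pointing down it reaches from about 400 to 875 mm from the base axis. Payload 4.4 kg.
Tool frame: the origin (TCP) lies at the very end of the fingers, on their centre line; the grasp point (between the pads) lies 19 mm behind it; z points along the fingers, y is the line along which they close (so a half turn about z gives the same grasp; the last joint's range is limited). The gripper opens to 85 mm and grips with 20 to 120 N. Pads are 22 mm wide; open, the fingers measure 114 mm over their backs; the gripper's body (76 mm by 85 mm) begins 54 mm behind the grasp point. The pads swing forward as they close: fully open they stand 13 mm farther back than shut.
Start: joints at [-1.343, 0.628, 0.038, 1.517, -0.027, 0.996, -0.02], TCP at [188.209, 622.17, 210.113] pointing down, gripper open.
Joint ranges: [-3.06, 3.06], [-0.37, 2.12], [-1.25, 1.32], [0.18, 2.47], [-1.1, 4.24], [0.23, 1.98], [-2.94, 2.94]. Speed limits (rad/s): [2.57, 2.57, 3.14, 3.14, 3.14, 3.14, 3.14].

INTERFACE

Orientations are given as [roll, pitch, yaw] about the fixed x, y, z axes, in that order (R = Rz(yaw) Ry(pitch) Rx(roll)).
In Python, from cell import monitor, viewer, workorder gives the robot as it stands.
- The arm moves only by the tool arm_command, never from a script. Its argument "series" is one flat list of numbers, 5 for each row, row after row: the opening in per cent of the stroke, from 0 (shut) to 100 (fully open), then the shift along the tool's x, y, z in cm, then the turn about the tool's z in degrees. In form: [claw, x, y, z, roll, claw, x, y, z, roll, ...]. A call has exactly 5 rows; each row is the pose to reach, as a shift and turn from the pose commanded when the call began, along the tool's axes at that moment; what a row does not reach only later rows make up. A row lasts 1/12 s, in which the tool goes at most 41.7 mm and 7.16 degrees, less where a joint would pass 70% of its speed; a pose out of reach is approached as far as the arm can. A call with a gripper value outside its range is refused whole. The fingers move at their own pace and stop on an object; the grip force is fixed at half the most. Time passes only in rows, so rows that repeat a pose let the fingers close, or fill a call up. It gives the time, the measured TCP pose, the force, the opening and the grip force at its end, in the units of the state.
- monitor.read_state(): the state, without advancing time (a new reading comes with each control period).
- viewer.get_image(name): name is "side" or "top"; returns (picture, depth): 420x560x3 uint8, red, green, blue; 420x560 float32, mm along the optical axis (not along the pixel's ray), 0 where there is no reading.
- viewer.camera_model(name): a dict with "mtx" (3x3 intrinsics, pixels), "dist_coeffs" ([k1, k2, p1, p2, k3] as OpenCV has them; the pictures are not rectified), "R" (3x3) and "t" (3): a world point X has camera coordinates R X + t. Camera axes: x right, y down, z forward; pixel columns grow to the right and rows downward; lengths in mm; the calibration is good to about 2 mm. A picture is of the moment at which its call begins. camera_model takes no time and is no camera call.
- workorder.finish_job(): hands the job in; it is judged then, once.
The state is a dict: "clock": time; "qpos": joint angles; "qd": joint speeds; "tau": joint torques, N m; "eef_pos": TCP position; "tool_rot": TCP orientation; "force": force on the tool from outside, world axes, zero at the start; "torque": the same for the moment, N m; "width": finger opening in mm; "gripper_force": force on a finger pad.
Only numpy, scipy, OpenCV 4.12 (cv2) and the standard library are available. Lean on these libraries where they do the work, as an engineer would, in place of code of your own. Each camera call takes 0.05 s, during which the arm holds its last target. There are 200 camera calls.

## Working session

There is one attempt and no reset: what is moved stays moved. The work goes in short steps, Python scripts to look and compute and a tool call to move; the robot and the scene stay as the last step left them, time stands still between calls to the robot, and variables do not carry over. Pictures are saved under pics/ and viewed, at most 10 in all, crops included, and the job is handed in when it is done.

Besides the shell and the picture viewer there is one more tool, called as name(argument=value, ...) on one line, values as JSON. arm_command: Moves the arm, as the interface text tells. Its arguments: {"type":"object","properties":{"series":{"type":"array","items":{"type":"number"}}},"required":["series"]}

```bash
mkdir -p pics; ls
cat > h.py <<'E'
import numpy as np, cv2
from cell import monitor, viewer, workorder
E
python3 - <<'E'
from h import *
import numpy as np
s=monitor.read_state(); print(s)
ims=[]
for n in ("side","top"):
    im,d=viewer.get_image(n); np.savez(f"{n}0.npz",im=im,d=d)
    cv2.imwrite(f"pics/{n}0.png",im[:,:,::-1]); c=viewer.camera_model(n); print(n,c, -np.array(c["R"]).T@c["t"])
E
```

```text
pics
{'clock': 0.0, 'qpos': array([-1.3427899 ,  0.62935006,  0.03841291,  1.51836943, -0.02699265,
        0.9962939 , -0.02001584]), 'qd': array([-0.00086114,  0.00145152,  0.00091176, -0.0019518 ,  0.0007752 ,
        0.00084955, -0.00119169]), 'tau': array([ 3.04710147e-04, -5.63401723e+01,  1.22659508e+00, -1.93440878e+01,
        1.11251447e-02,  1.03376553e-02, -1.25364870e-06]), 'eef_pos': array([188.00407755, 621.52187997, 209.18558838]), 'tool_rot': array([-3.13968909e+00,  1.45061364e-05,  2.84779786e+00]), 'force': array([-0.51768941,  0.14276282, -0.1316184 ]), 'torque': array([0.0361553 , 0.07630636, 0.02842378]), 'gripper_force': 0.0, 'width': 85.56867216605751}
side {'mtx': array([[411.49798174,   0.        , 285.50399446],
       [  0.        , 411.49798174, 207.96484667],
       [  0.        ,   0.        ,   1.        ]]), 'dist_coeffs': array([-0.05687212,  0.        ,  0.        ,  0.        ,  0.        ]), 'R': array([[-0.95441087, -0.29846597,  0.0042376 ],
       [-0.15836027,  0.49425595, -0.85477078],
       [ 0.25302553, -0.81647359, -0.5189884 ]]), 't': array([557.53710281, 151.42781586, 751.39055905])} [365.97862568 705.05229854 517.0364383 ]
top {'mtx': array([[429.15529063,   0.        , 275.75158176],
       [  0.        , 429.15529063, 206.07195478],
       [  0.        ,   0.        ,   1.        ]]), 'dist_coeffs': array([-0.04370799,  0.        ,  0.        ,  0.        ,  0.        ]), 'R': array([[-2.29495321e-02, -9.99736424e-01,  6.33038272e-04],
       [-9.81778088e-01,  2.24177997e-02, -1.88704075e-01],
       [ 1.88640145e-01, -4.95217333e-03, -9.82033793e-01]]), 't': array([ 28.3237114 , 576.94791236, 847.12724919])} [407.28262685  19.57746421 940.76207794]
```

View pics/side0.png

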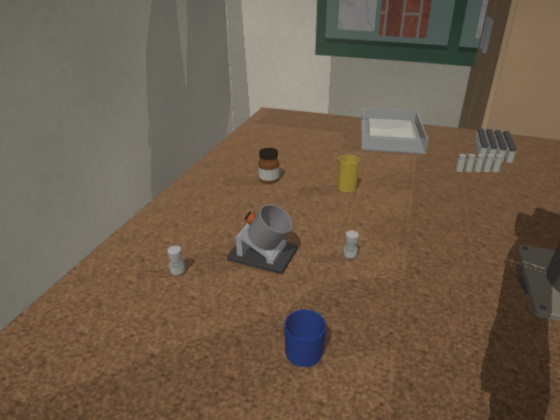

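View pics/top0.png

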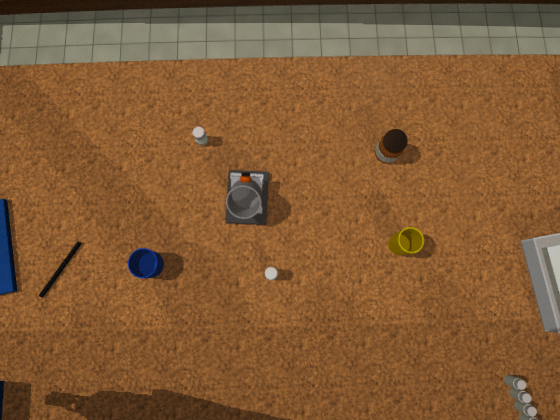

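Side view: steel cup at about (270,228), blue at (305,338), yellow at (348,173), vials at (351,245) and (176,260), jar at (268,165). Top view: steel mouth at about (244,202) with the orange catch on its far side, blue at (146,263), yellow at (410,240), vial at (271,273).

```bash
cat >> h.py <<'E'
from scipy.optimize import least_squares
def cloud(n,im,d):
    c=viewer.camera_model(n); h,w=d.shape
    u,v=np.meshgrid(np.arange(w),np.arange(h))
    p=cv2.undistortPoints(np.stack([u,v],-1).reshape(-1,1,2).astype(np.float32),c["mtx"],c["dist_coeffs"]).reshape(h,w,2)
    P=np.dstack([p*d[...,None],d])
    return (P-c["t"])@c["R"]          # R^T (P-t)
def circ(P,r=None):
    f=lambda q:np.hypot(P[:,0]-q[0],P[:,1]-q[1])-q[2]
    return least_squares(f,[*P[:,:2].mean(0),30],loss="soft_l1").x
def mask(im,col):
    hsv=cv2.cvtColor(im,cv2.COLOR_RGB2HSV)
    lo,hi={"blue":((105,150,40),(130,255,255)),"yellow":((24,150,60),(34,255,255))}[col]
    return cv2.inRange(hsv,lo,hi)>0
E
python3 - <<'E'
from h import *
for n in ("side","top"):
    z=np.load(n+"0.npz"); im,d=z["im"],z["d"]; W=cloud(n,im,d)
    bench=W[150:400,150:400].reshape(-1,3); print(n,"bench z",np.median(bench[:,2]), "valid",(d>0).mean())
    for col,H in (("blue",62),("yellow",86)):
        m=mask(im,col)&(d>0)
        k,lab,st,_=cv2.connectedComponentsWithStats(m.astype(np.uint8))
        ok=[i for i in range(1,k) if 200<st[i,4]<5000 and st[i,0]>100]; i=max(ok,key=lambda i:st[i,4]); print(st[i])
        P=W[lab==i]; r=P[P[:,2]>H-6]
        print(col,len(P),"z",np.percentile(P[:,2],[2,50,98]),"n rim",len(r),"circ",circ(r),"mid xy",(r.max(0)+r.min(0))/2, r.max(0)-r.min(0))
    if n=="top":
        b=[200,280,160,240]
        S=W[165:230,222:275]; 
        print(np.round(S[::5,::5,2]).astype(int))
        # plate contour: dark
        g=cv2.cvtColor(im,cv2.COLOR_RGB2GRAY); 
        cv2.imwrite("pics/c1.png",cv2.resize(im[150:300,190:340,::-1],None,fx=4,fy=4,interpolation=cv2.INTER_CUBIC))
        # plate corners by depth of points z 2..
    else: cv2.imwrite("pics/c2.png",cv2.resize(im[190:290,210:330,::-1],None,fx=6,fy=6,interpolation=cv2.INTER_CUBIC))
E
```

```text
side bench z -0.19123522030524312 valid 0.9960459183673469
[ 285  310   40   56 1449]
blue 1449 z [ 4.48246413 36.15120591 61.64077884] n rim 225 circ [463.54125942 292.96533827  29.14117163] mid xy [462.53812294 293.12718549  59.72776789] [57.31635891 60.77288319  7.43562923]
[338 156  21  36 473]
yellow 473 z [ 5.43121997 58.19021756 83.84664458] n rim 51 circ [ 495.20329701 -251.11178554   24.49553314] mid xy [ 495.09642688 -251.33804546   82.55955897] [48.58164157 53.12285982  4.91940776]
top bench z -0.29378619473553247 valid 0.9959183673469387
[128 249  35  29 802]
blue 802 z [ 0.62212975 20.14020872 62.50021359] n rim 121 circ [465.08114991 290.19758811  29.37116277] mid xy [464.19428828 290.80454518  60.16287825] [57.42175071 60.8718766   8.09278709]
[389 227  35  28 542]
yellow 542 z [ 0.63661777 52.50294075 87.65269308] n rim 123 circ [ 497.34660896 -253.25848497   24.35433803] mid xy [ 497.18427801 -253.37568887   85.0757964 ] [51.22123048 50.11606154 10.01155425]
[[  3   2   0  -2   1  -1   0  -2   3   3  -2]
 [  0   1  11  -1   0  -2   0  -1   0   1   0]
 [  1   0  56  56  92  92  56  56  55  13   0]
 [ -1   2  60  58  93  89  56  58  52  13   0]
 [ -1   0  52 102 109 105  92  67  10 941   1]
 [ -1  12 108  52  52  51  55  93   9  10   1]
 [  3 105  48  48  47  47  46 104  13   8   0]
 [  2  93  42  39  39  41  43  41  11  -1  -1]
 [  1  93  57  33  35  38  38  56  12  -1  -1]
 [ -1  13  69  54  44  45  54  86  12  -3  -4]
 [  1  14  12  76  71  68  80  13  14   0  -1]
 [ -1  11  11  13  10  11  15   9  10   0   0]
 [ -1  -2   0   1  -1  -2  -4   0  -2   2  -2]]
```

View pics/c1.png

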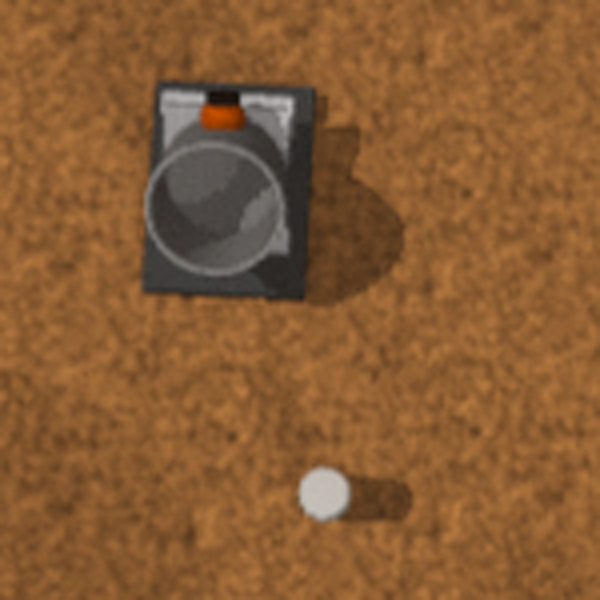

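View pics/c2.png

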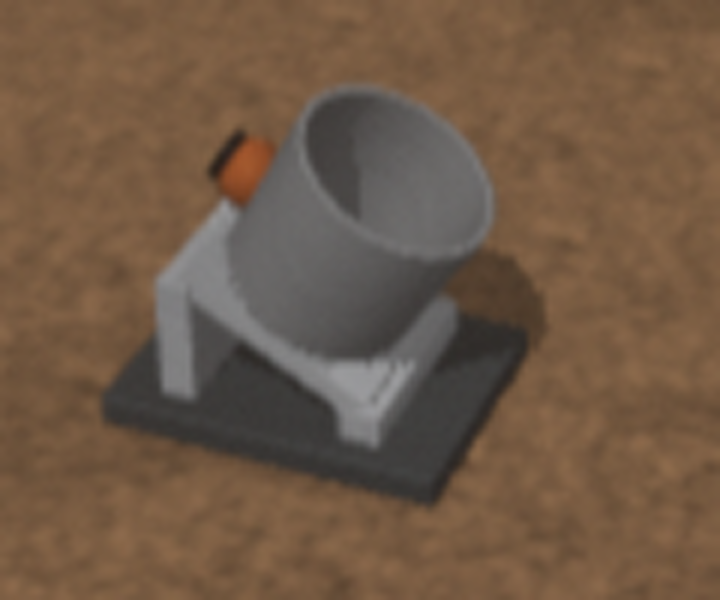

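Crop c1 (top): the mouth ellipse spans (145–287, 140–276), and the plate corners are (160,82), (314,88), (303,298), (143,291). Crop c2 (side): the mouth ellipse spans (299–493, 88–258), with the catch housing at (245,170).

```bash
cat >> h.py <<'E'
def ray(n,uv):
    c=viewer.camera_model(n); p=cv2.undistortPoints(np.array([[uv]],np.float64),c["mtx"],c["dist_coeffs"])[0,0]
    return -c["R"].T@c["t"], c["R"].T@np.array([*p,1.])
def plane(n,uv,z):
    o,v=ray(n,uv); return o+v*(z-o[2])/v[2]
def tri(u1,u2):
    (o1,v1),(o2,v2)=ray("top",u1),ray("side",u2)
    k=np.linalg.lstsq(np.c_[v1,-v2],o2-o1,rcond=None)[0]
    a,b=o1+k[0]*v1,o2+k[1]*v2; return (a+b)/2,a-b
f=lambda c,s,o:((c[0]+.5)/s-.5+o[0],(c[1]+.5)/s-.5+o[1])
E
python3 - <<'E'
from h import *
print("rim centre",tri(f((216,208),4,(190,150)),f((396,173),6,(210,190))))
C=[plane("top",f(c,4,(190,150)),12) for c in((160,82),(314,88),(303,298),(143,291))]
print(np.round(C,1)); 
for a,b in((3,0),(2,1)): e=C[b]-C[a]; print(np.degrees(np.arctan2(e[1],e[0])),np.linalg.norm(e))
for a,b in((1,0),(2,3)): e=C[b]-C[a]; print(np.degrees(np.arctan2(-e[0],e[1])),np.linalg.norm(e))
print("vial",plane("top",f((325,493),4,(190,150)),55))
# mouth rim from depth, top view
z=np.load("top0.npz");W=cloud("top",z["im"],z["d"])[185:221,224:264].reshape(-1,3)
ok=(W[:,2]>60)&(W[:,2]<110)
for yaw in (-4,-3,-2,-1,0,2):
    y=np.radians(yaw); n=np.array([-.5*np.cos(y),-.5*np.sin(y),.866]); s=W@n; 
    t=s[ok]; h,e=np.histogram(t,40); print(yaw, e[-6:].round(), h[-6:])
E
```

```text
rim centre (array([580.14748457,  79.73608576,  92.636969  ]), array([1.26777686, 0.24495151, 0.27680109]))
[[670.1 116.4  12. ]
 [664.6  30.2  12. ]
 [546.   38.5  12. ]
 [551.9 126.   12. ]]
-4.643312310753108 118.59151136560224
-4.020661566045827 118.85928961620738
-3.6393823059759782 86.38853080281515
-3.824551076386306 87.6758764249526
vial [438.73275723  28.25909015  55.        ]
-4 [-206. -205. -203. -202. -201. -199.] [17 23 56 41 19  4]
-3 [-207. -206. -204. -203. -202. -200.] [18 26 56 36 19  4]
-2 [-208. -207. -205. -204. -202. -201.] [20 25 54 37 18  3]
-1 [-209. -207. -206. -205. -203. -202.] [23 27 50 36 16  4]
0 [-209. -208. -207. -205. -204. -202.] [22 32 43 39 13  5]
2 [-210. -209. -207. -206. -205. -203.] [31 34 34 29 14  4]
```

```bash
cat >> h.py <<'E'
from scipy.spatial.transform import Rotation as Ro
YAW=175.9
def go(*t):   # shift in tool cm and turn deg to reach world TCP t
    s=monitor.read_state(); R=Ro.from_euler("xyz",s["tool_rot"]).as_matrix()
    yaw=np.degrees(s["tool_rot"][2]); turn=-((YAW-yaw+180)%360-180)
    print("shift cm",np.round(R.T@(np.array(t)-s["eef_pos"])/10,2),"turn",round(turn,1),"| t",round(s["clock"],2),"pos",s["eef_pos"].round(1),"F",s["force"].round(1),"w",round(s["width"],1),"gf",round(s["gripper_force"],1))
E
python3 -c "
from h import *
go(464.3,291.6,120)"
```

```text
shift cm [-36.   -23.57   8.97] turn -12.7 | t 0.1 pos [188.1 621.6 209.3] F [-0.5 -0.5  0.7] w 85.3 gf 0.0
```

arm_command(series=[100,-3.3,-2.2,0.8,-4,100,-6.6,-4.4,1.6,-8,100,-9.9,-6.6,2.4,-12.7,100,-13.2,-8.8,3.2,-12.7,100,-16.5,-11,4,-12.7])

```text
clock: 0.52
eef_pos: [315.0, 467.3, 169.5]
tool_rot: [-3.141, -0.0, 3.07]
force: [1.1, 0.9, 0.3]
width: 85.3
gripper_force: 0.0
```

```bash
python3 -c "
from h import *
go(464.3,291.6,120)"
```

```text
shift cm [-16.15 -16.45   4.95] turn 0.0 | t 0.52 pos [315.  467.3 169.5] F [1.1 0.9 0.3] w 85.3 gf 0.0
```

arm_command(series=[100,-2.6,-2.6,0.8,0,100,-5.3,-5.3,1.6,0,100,-8,-8,2.4,0,100,-10.6,-10.6,3.2,0,100,-13.2,-13.3,4,0])

```text
clock: 0.93
eef_pos: [437.2, 325.4, 129.5]
tool_rot: [-3.141, -0.0, 3.07]
force: [-0.6, 0.6, 0.6]
width: 85.2
gripper_force: 0.0
```

```bash
python3 -c "
from h import *
go(464.3,291.6,120)"
```

```text
shift cm [-2.95 -3.17  0.95] turn -0.0 | t 0.93 pos [437.2 325.4 129.5] F [-0.6  0.6  0.6] w 85.2 gf 0.0
```

arm_command(series=[100,-2.95,-3.15,1,0,100,-2.95,-3.15,3,0,100,-2.95,-3.15,5.5,0,100,-2.95,-3.15,8,0,100,-2.95,-3.15,8.8,0])

```text
clock: 1.35
eef_pos: [461.6, 291.6, 38.9]
tool_rot: [-3.138, -0.004, 3.069]
force: [-0.5, 0.5, 0.3]
width: 85.5
gripper_force: 0.0
```

arm_command(series=[85,0,0,0,0,76,0,0,0,0,72,0,0,0,0,71,0,0,0,0,71,0,0,0,0])

```text
clock: 1.77
eef_pos: [464.2, 294.0, 43.4]
tool_rot: [3.14, 0.002, 3.07]
force: [0.3, 0.3, -0.6]
width: 60.6
gripper_force: 0.0
```

Run:
```python
from h import *
go(464.3,291.6,42)
im,d=viewer.get_image("side"); cv2.imwrite("pics/s2.png",cv2.resize(im[210:380,200:400,::-1],None,fx=4,fy=3.5)[:600])
```

```text
shift cm [-0.03 -0.24  0.14] turn -0.0 | t 1.77 pos [464.2 294.   43.4] F [ 0.3  0.3 -0.6] w 60.6 gf 0.0
```

View pics/s2.png

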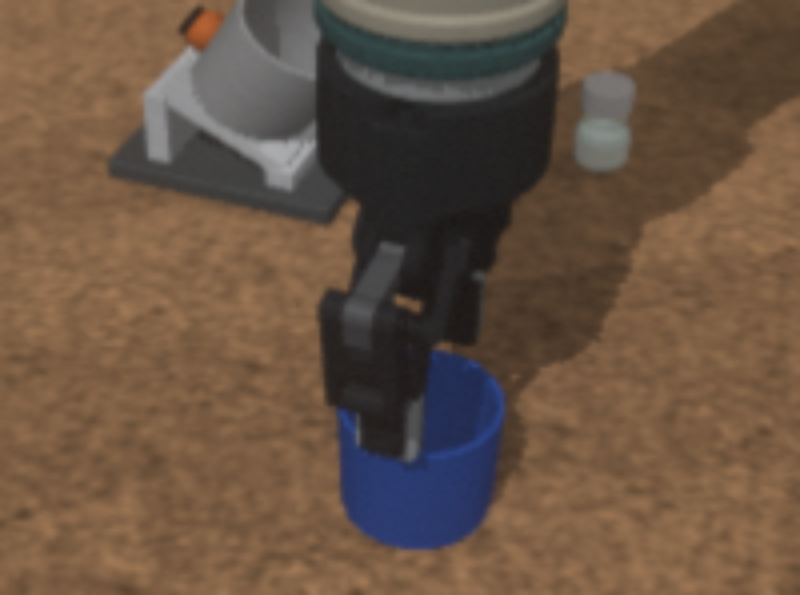

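The crop shows the +y finger beside the blue cup, its tip at (390,458) some 15 mm below the rim. I'll close a bit more and read the grip.

arm_command(series=[70,0,0,0,0,70,0,0,0,0,69,0,0,0,0,69,0,0,0,0,69,0,0,0,0])

```text
clock: 2.23
eef_pos: [463.5, 293.4, 42.1]
tool_rot: [-3.142, -0.0, 3.069]
force: [0.0, 0.2, 0.2]
width: 59.2
gripper_force: 0.0
```

arm_command(series=[68,0,0,0,0,67,0,0,0,0,66,0,0,0,0,65,0,0,0,0,65,0,0,0,0])

```text
clock: 2.65
eef_pos: [463.5, 293.4, 42.1]
tool_rot: [-3.142, -0.0, 3.069]
force: [-0.4, -0.6, 0.6]
width: 55.6
gripper_force: 0.0
```

Run:
```python
from h import *
go(464.3,291.6,42)
for n in ("side","top"):
    im,d=viewer.get_image(n);W=cloud(n,im,d);m=mask(im,"blue")&(d>0);m[:,:100]=0
    P=W[m];r=P[(P[:,2]>56)&(P[:,2]<70)];print(n,circ(r),len(r),r.min(0),r.max(0))
```

```text
shift cm [-0.09 -0.17  0.01] turn -0.0 | t 2.65 pos [463.5 293.4  42.1] F [-0.4 -0.6  0.6] w 55.6 gf 0.0
side [463.56159544 293.0479369   29.29672397] 139 [433.77406687 262.39666471  56.01330197] [490.30431107 323.0532283   63.48538467]
top [465.0426114  289.89234845  29.25421003] 51 [435.43877541 263.55721063  56.08850401] [493.04362272 309.31607148  65.37245154]
```

Run:
```python
from h import *
o,v=ray("side",(297.4,340.8))
for y in (323,331,338): print(o+v*(y-o[1])/v[1])
im,d=viewer.get_image("side"); cv2.imwrite("pics/s3.png",cv2.resize(im[270:370,240:370,::-1],None,fx=6,fy=6,interpolation=cv2.INTER_CUBIC))
W=cloud("side",im,d); c=W[270:370,285:320].reshape(-1,3)
k=(c[:,2]<110)&(c[:,1]>318); print(len(c[k])); 
for z in range(40,110,6):
    q=c[k&(c[:,2]>z)&(c[:,2]<z+6)]; print(z,len(q), q.min(0).round() if len(q) else "", q.max(0).round() if len(q) else "")
```

```text
[465.90473901 323.          59.19972486]
[463.812332   331.          68.78661577]
[461.98147587 338.          77.17514532]
763
40 43 [451. 318.  40.] [478. 323.  46.]
46 58 [447. 318.  46.] [478. 323.  52.]
52 56 [449. 318.  52.] [480. 324.  58.]
58 24 [449. 319.  58.] [478. 324.  62.]
64 7 [455. 327.  66.] [473. 329.  69.]
70 26 [454. 323.  70.] [476. 334.  76.]
76 49 [454. 323.  76.] [476. 335.  82.]
82 44 [454. 324.  82.] [476. 336.  88.]
88 51 [454. 324.  88.] [472. 336.  94.]
94 17 [454. 325.  94.] [472. 336.  99.]
100 4 [454. 325. 100.] [457. 328. 101.]
106 4 [452. 330. 108.] [454. 334. 110.]
```

View pics/s3.png

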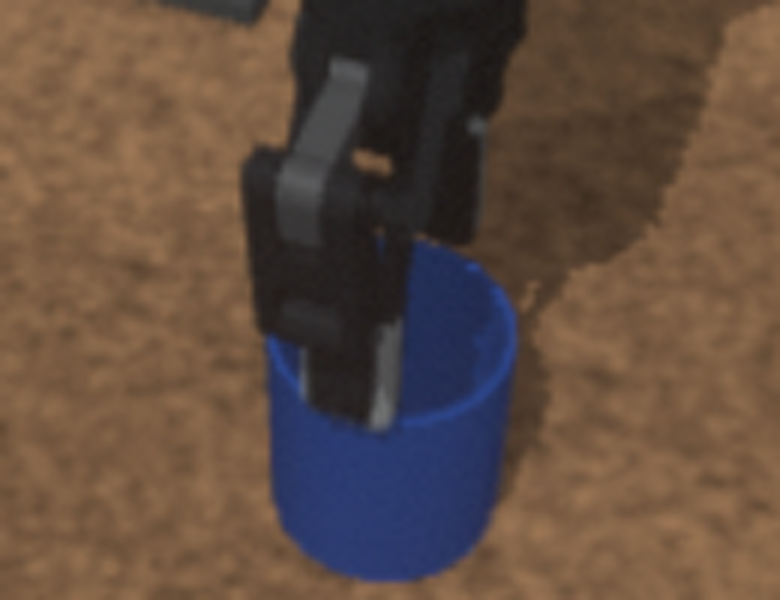

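In the crop the fingertip (about (345,420)) ends level with or above the blue rim, and depth puts it near z≈66. So the tip sits about 23 mm behind the TCP at this opening. I'll open, go down 17 mm and close.

arm_command(series=[85,0,0,0,0,85,0,0,0,0,85,0,-0.15,0,0,85,0,-0.15,1.0,0,85,0,-0.15,1.8,0])

```text
clock: 3.22
eef_pos: [463.6, 291.8, 23.6]
tool_rot: [3.141, 0.001, 3.069]
force: [-0.7, -0.9, 0.9]
width: 72.5
gripper_force: 0.0
```

arm_command(series=[78,0,0,0,0,74,0,0,0,0,72,0,0,0,0,71,0,0,0,0,70,0,0,0,0])

```text
clock: 3.63
eef_pos: [463.4, 291.9, 24.1]
tool_rot: [3.142, 0.0, 3.069]
force: [0.1, -0.7, -0.8]
width: 60.3
gripper_force: 27.0
```

arm_command(series=[70,0,0,0,0,69,0,0,0,0,69,0,0,0,0,68,0,0,0,0,68,0,0,0,0])

```text
clock: 4.05
eef_pos: [463.5, 291.9, 24.2]
tool_rot: [3.141, 0.0, 3.069]
force: [0.9, -0.4, -1.0]
width: 59.4
gripper_force: 58.0
```

```bash
python3 -c "
from h import *
go(581,79.8,147)"
```

```text
shift cm [-13.25 -20.31 -12.28] turn -0.0 | t 4.05 pos [463.5 291.9  24.2] F [ 0.9 -0.4 -1. ] w 59.4 gf 58.0
```

arm_command(series=[69,0,0,-1,0,69,0,0,-3.5,0,69,0,0,-7,0,69,0,0,-10.3,0,69,-1.5,-2.3,-12.3,0])

```text
clock: 4.47
eef_pos: [475.0, 274.7, 151.1]
tool_rot: [3.135, 0.002, 3.078]
force: [1.3, 1.4, -1.3]
width: 58.9
gripper_force: 57.3
```

arm_command(series=[69,-1.9,-2.9,0,0,69,-3.8,-5.8,0,0,69,-5.7,-8.7,0,0,69,-7.6,-11.6,0,0,69,-9.5,-14.5,0,0])

```text
clock: 4.88
eef_pos: [561.5, 114.8, 148.1]
tool_rot: [3.141, 0.001, 3.069]
force: [0.6, 1.0, -1.0]
width: 58.9
gripper_force: 57.2
```

```bash
python3 -c "
from h import *
go(581,79.8,147)"
```

```text
shift cm [-2.2  -3.35  0.11] turn -0.0 | t 4.88 pos [561.5 114.8 148.1] F [ 0.6  1.  -1. ] w 58.9 gf 57.2
```

arm_command(series=[69,-1.1,-1.7,0,0,69,-2,-3.1,0,0,69,-2.2,-3.35,0.1,0,69,-2.2,-3.35,0.1,0,69.5,-2.2,-3.35,0.1,0])

```text
clock: 5.3
eef_pos: [579.7, 82.9, 146.2]
tool_rot: [3.141, -0.001, 3.07]
force: [0.1, 0.5, -1.5]
width: 59.6
gripper_force: 46.2
```

```bash
cat >> h.py <<'E'
def pose(col="blue"):
    for n in ("side","top"):
        im,d=viewer.get_image(n);W=cloud(n,im,d);m=mask(im,col)&(d>0)
        k,lab,st,_=cv2.connectedComponentsWithStats(m.astype(np.uint8))
        for i in range(1,k):
            P=W[lab==i]
            if st[i,4]>40 and 400<P[:,0].mean()<700: print(n,st[i],"min",np.percentile(P,3,0).round(1),"max",np.percentile(P,97,0).round(1))
E
python3 - <<'E'
from h import *
go(581,79.8,147); pose()
im,d=viewer.get_image("side"); cv2.imwrite("pics/s4.png",cv2.resize(im[150:290,190:340,::-1],None,fx=4,fy=4,interpolation=cv2.INTER_CUBIC))
E
```

```text
shift cm [-0.15 -0.3  -0.08] turn 0.0 | t 5.3 pos [579.7  82.9 146.2] F [ 0.1  0.5 -1.5] w 59.6 gf 46.2
side [260 175  31  38 582] min [553.7  86.8 127.3] max [596.6 112.3 183.5]
top [  0 199  14  95 858] min [413.4 590.8  11.9] max [603.6 629.7  18.4]
```

View pics/s4.png

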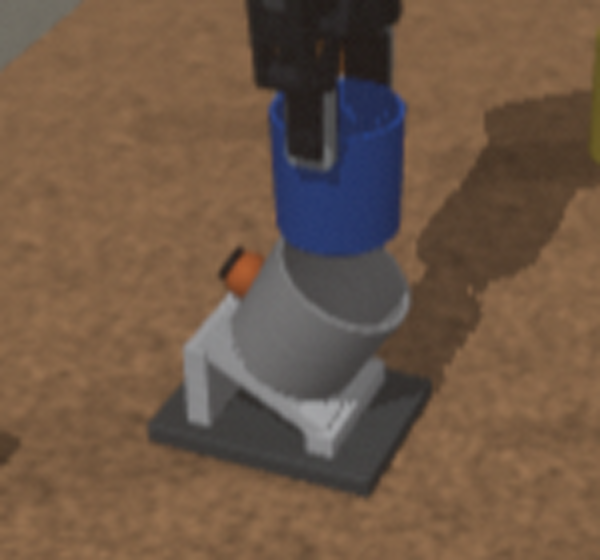

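The blue cup hangs upright with its foot (about (340,245)) just above the mouth, far side over the high rim near (285,245). Next: correct y, then lower until it touches.

arm_command(series=[70,-0.15,-0.3,0,0,70,-0.15,-0.3,0.3,0,70,-0.15,-0.3,0.6,0,70,-0.15,-0.3,0.9,0,70,-0.15,-0.3,0.9,0])

```text
clock: 5.87
eef_pos: [581.0, 78.5, 136.6]
tool_rot: [-3.141, -0.002, 3.07]
force: [-1.5, -1.2, 2.5]
width: 60.0
gripper_force: 35.8
```

arm_command(series=[70,0,0,0.1,0,70,0,0,0.2,0,70,0,0,0.3,0,70,0,0,0.3,0,70,0,0,0.3,0])

```text
clock: 6.28
eef_pos: [580.7, 78.5, 135.9]
tool_rot: [3.142, -0.001, 3.069]
force: [-7.6, 0.2, 16.4]
width: 60.0
gripper_force: 36.7
```

arm_command(series=[70.5,0.2,0,0.05,0,70.5,0.35,0,0.15,0,70.5,0.5,0,0.25,0,70.5,0.7,0,0.4,0,70.5,0.9,0,0.55,0])

```text
clock: 6.7
eef_pos: [571.9, 79.3, 129.9]
tool_rot: [3.141, -0.001, 3.07]
force: [-5.5, 0.4, 10.8]
width: 60.5
gripper_force: 27.1
```

```bash
cat >> h.py <<'E'
def tilt(col="blue",off=0,lo=15):   # tilt of the cup in the u,z plane, from the outer side wall seen by the side camera
    im,d=viewer.get_image("side");W=cloud("side",im,d);m=mask(im,col)&(d>0)
    k,lab,st,_=cv2.connectedComponentsWithStats(m.astype(np.uint8))
    i=min(range(1,k),key=lambda i:np.linalg.norm(np.median(W[lab==i],0)-[575,90,120])+1e3*(st[i,4]<60))
    c=(lab==i); P=W[c]; cv2.imwrite("last.png",c*255)
    h=cv2.convexHull(np.argwhere(c)[:,::-1].astype(np.int32))
    print("px bbox",st[i],"rect",cv2.minAreaRect(h),"zmax",np.percentile(P[:,2],98).round(1),"z min",np.percentile(P[:,2],2).round(1))
    n=P.mean(0); return P
E
python3 - <<'E'
from h import *
go(572,79.8,130); tilt()
E
```

```text
shift cm [-0.01  0.05 -0.01] turn -0.0 | t 6.7 pos [571.9  79.3 129.9] F [-5.5  0.4 10.8] w 60.5 gf 27.1
px bbox [261 181  35  38 466] rect ((277.5099792480469, 198.92999267578125), (31.254119873046875, 39.31514358520508), 8.130102157592773) zmax 166.1 z min 111.3[ WARN:0@1.235] global loadsave.cpp:1063 imwrite_ Unsupported depth image for selected encoder is fallbacked to CV_8U.
```

arm_command(series=[70.5,0.25,0,0.2,0,70.5,0.5,0,0.45,0,70.5,0.78,0,0.75,0,70.5,0.78,0,0.75,0,70.5,0.78,0,0.75,0])

```text
clock: 7.17
eef_pos: [563.1, 80.0, 121.4]
tool_rot: [-3.142, -0.003, 3.07]
force: [-5.9, 1.2, 7.0]
width: 60.1
gripper_force: 27.6
```

arm_command(series=[70.5,0.2,0,0.2,0,70.5,0.4,0,0.45,0,70.5,0.6,0,0.75,0,70.5,0.64,0,0.85,0,70.5,0.64,0,0.85,0])

```text
clock: 7.58
eef_pos: [556.7, 80.7, 112.7]
tool_rot: [3.141, -0.003, 3.07]
force: [-5.6, 1.4, 7.1]
width: 60.0
gripper_force: 28.2
```

Run:
```python
from h import *
go(558,79.8,114)
im,d=viewer.get_image("side"); cv2.imwrite("pics/s5.png",cv2.resize(im[150:290,190:340,::-1],None,fx=4,fy=4,interpolation=cv2.INTER_CUBIC))
```

```text
shift cm [-0.13 -0.08 -0.13] turn -0.0 | t 7.58 pos [556.7  80.7 112.7] F [-5.6  1.4  7.1] w 60.0 gf 28.2
```

View pics/s5.png

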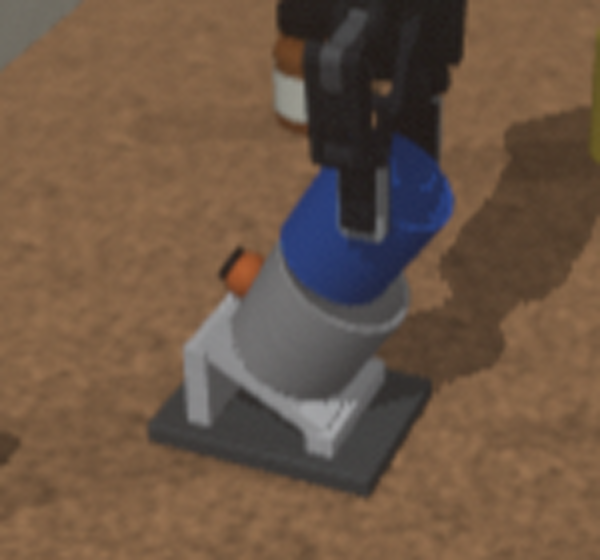

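The blue cup now leans about 30–33°, with its foot at the mouth ((345,295), far side at (285,250)). I'll slide it along the axis in small steps while watching the force.

arm_command(series=[70.5,0.15,-0.05,0.1,0,70.5,0.05,-0.05,0.3,0,70.5,-0.05,-0.05,0.5,0,70.5,-0.15,-0.05,0.7,0,70.5,-0.25,-0.05,0.85,0])

```text
clock: 8.05
eef_pos: [554.1, 82.5, 103.9]
tool_rot: [3.14, -0.013, 3.072]
force: [-16.3, 7.3, 15.2]
width: 60.1
gripper_force: 30.4
```

Run:
```python
from h import *
go(558,79.8,114); tilt()
```

```text
shift cm [-0.4  -0.24 -1.01] turn 0.1 | t 8.05 pos [554.1  82.5 103.9] F [-16.3   7.3  15.2] w 60.1 gf 30.4
px bbox [261 197  19  28 311] rect ((268.9117431640625, 211.14707946777344), (26.436382293701172, 16.24988555908203), 75.96376037597656) zmax 145.7 z min 99.8[ WARN:0@1.331] global loadsave.cpp:1063 imwrite_ Unsupported depth image for selected encoder is fallbacked to CV_8U.
```

```bash
cat >> h.py <<'E'
U=np.array([np.cos(np.radians(-4.1)),np.sin(np.radians(-4.1)),0]);Y=np.array([-U[1],U[0],0]);Z=np.array([0,0,1.])
RC=np.array([580.,79.7,93.5])
def fitcup(col="blue",r0=29,r1=30.8,H=62,guess=(30,0)):
    im,d=viewer.get_image("side");W=cloud("side",im,d);m=mask(im,col)&(d>0)
    k,lab,st,_=cv2.connectedComponentsWithStats(m.astype(np.uint8))
    P=np.vstack([W[lab==i] for i in range(1,k) if st[i,4]>25 and np.linalg.norm(np.median(W[lab==i],0)-[575,90,115])<60])
    c=viewer.camera_model("side"); cam=-c["R"].T@c["t"]
    ax=lambda q:(lambda v:v/np.linalg.norm(v))(-np.tan(np.radians(q[0]))*U+np.tan(np.radians(q[1]))*Y+Z)
    def res(q,P=None,full=False):
        a=ax(q); D=P-(RC+q[2]*U+q[3]*Y); s=D@a; rad=D-np.outer(s,a); e=np.linalg.norm(rad,axis=1)-(r0+r1)/2
        return (e,s,rad) if full else e
    q=np.array([guess[0],guess[1],0.,0.])
    for _ in range(6):
        e,s,rad=res(q,P,True); out=((cam-P)*rad).sum(1)>0   # outer wall faces the camera
        Q=P[out&(abs(e)<8)]; q=least_squares(res,q,args=(Q,),loss="soft_l1",f_scale=1.5).x
    e,s,rad=res(q,P,True)
    print(f"{col}: tilt {q[0]:.1f} side {q[1]:.1f} at rim-plane offset u {q[2]:.1f} y {q[3]:.1f}; rim s {np.percentile(s,98):.1f} n {len(Q)} rms {np.std(res(q,Q)):.2f}")
E
python3 - <<'E'
from h import *
go(558,79.8,104); fitcup()
E
```

```text
shift cm [-0.42 -0.26 -0.04] turn 0.1 | t 8.1 pos [553.9  82.7 103.6] F [-14.5   6.3  13.9] w 60.2 gf 30.3
blue: tilt 41.0 side 5.3 at rim-plane offset u 11.8 y -3.1; rim s 67.1 n 326 rms 0.81
```

arm_command(series=[70.3,0.5,0.1,-0.3,0,70.3,0.9,0.1,-0.3,0,70.3,1.2,0.1,-0.1,0,70.3,1.2,0.1,0.2,0,70.3,1.2,0.1,0.4,0])

```text
clock: 8.57
eef_pos: [548.2, 81.3, 100.1]
tool_rot: [3.142, -0.002, 3.069]
force: [-5.1, 1.8, 8.2]
width: 60.4
gripper_force: 30.2
```

Run:
```python
from h import *
go(547,82,100); fitcup()
```

```text
shift cm [0.12 0.06 0.01] turn -0.1 | t 8.57 pos [548.2  81.3 100.1] F [-5.1  1.8  8.2] w 60.4 gf 30.2
blue: tilt 42.0 side 5.4 at rim-plane offset u 4.1 y -4.8; rim s 63.0 n 348 rms 0.81
```

arm_command(series=[70.3,0.25,0,0.1,0,70.3,0.15,0,0.3,0,70.3,0.05,0,0.5,0,70.3,-0.05,0,0.7,0,70.3,-0.15,0,0.9,0])

```text
clock: 9.03
eef_pos: [551.9, 82.2, 91.3]
tool_rot: [3.14, 0.002, 3.07]
force: [1.1, 4.6, 5.3]
width: 60.8
gripper_force: 29.5
```

Run:
```python
from h import *
go(547,82,100); fitcup()
```

```text
shift cm [ 0.49 -0.06 -0.87] turn 0.0 | t 9.03 pos [551.9  82.2  91.3] F [1.1 4.6 5.3] w 60.8 gf 29.5
blue: tilt 40.7 side 5.3 at rim-plane offset u -1.7 y -2.6; rim s 50.5 n 301 rms 0.83
```

arm_command(series=[70.3,-0.2,-0.05,-0.05,0,70.3,-0.4,-0.1,-0.1,0,70.3,-0.6,-0.1,-0.1,0,70.3,-0.8,-0.1,-0.15,0,70.3,-0.8,-0.1,-0.15,0])

```text
clock: 9.5
eef_pos: [556.7, 81.6, 91.8]
tool_rot: [3.14, -0.004, 3.071]
force: [-2.3, 7.5, 0.0]
width: 60.4
gripper_force: 28.7
```

Run:
```python
from h import *
go(547,82,100); fitcup()
```

```text
shift cm [ 0.97 -0.03 -0.81] turn 0.1 | t 9.5 pos [556.7  81.6  91.8] F [-2.3  7.5  0. ] w 60.4 gf 28.7
blue: tilt 36.0 side 4.4 at rim-plane offset u -0.8 y -2.4; rim s 48.1 n 265 rms 0.83
```

arm_command(series=[70.3,0,0.15,0,0,70.3,-0.2,0.3,0.05,0,70.3,-0.4,0.3,0.1,0,70.3,-0.6,0.3,0.15,0,70.3,-0.75,0.3,0.2,0])

```text
clock: 9.97
eef_pos: [564.0, 81.9, 89.5]
tool_rot: [-3.141, -0.005, 3.07]
force: [-4.3, 3.1, -1.0]
width: 60.2
gripper_force: 28.3
```

Run:
```python
from h import *
go(547,82,100); fitcup()
```

```text
shift cm [ 1.71 -0.11 -1.04] turn -0.0 | t 9.97 pos [564.   81.9  89.5] F [-4.3  3.1 -1. ] w 60.2 gf 28.3
blue: tilt 32.3 side 4.6 at rim-plane offset u 1.6 y -1.4; rim s 44.1 n 185 rms 0.81
```

arm_command(series=[70.3,-0.2,0.05,0.05,0,70.3,-0.3,0.1,0.2,0,70.3,-0.4,0.1,0.4,0,70.3,-0.45,0.1,0.5,0,70.3,-0.45,0.1,0.5,0])

```text
clock: 10.43
eef_pos: [569.5, 82.0, 84.6]
tool_rot: [-3.14, -0.003, 3.069]
force: [-4.5, 2.3, -0.5]
width: 60.4
gripper_force: 28.1
```

Run:
```python
from h import *
go(547,82,100); fitcup()
```

```text
shift cm [ 2.25 -0.16 -1.53] turn -0.1 | t 10.43 pos [569.5  82.   84.6] F [-4.5  2.3 -0.5] w 60.4 gf 28.1
blue: tilt 27.8 side 3.1 at rim-plane offset u 0.9 y 0.2; rim s 36.0 n 107 rms 0.69
```

arm_command(series=[70.3,-0.05,0,0.15,0,70.3,-0.12,0,0.3,0,70.3,-0.2,0,0.45,0,70.3,-0.28,0,0.6,0,70.3,-0.28,0,0.6,0])

```text
clock: 10.9
eef_pos: [572.1, 81.7, 79.2]
tool_rot: [-3.14, -0.003, 3.069]
force: [-5.6, 1.8, 0.9]
width: 60.4
gripper_force: 28.3
```

Run:
```python
from h import *
go(547,82,100); fitcup()
```

```text
shift cm [ 2.51 -0.15 -2.07] turn -0.0 | t 10.9 pos [572.1  81.7  79.2] F [-5.6  1.8  0.9] w 60.4 gf 28.3
blue: tilt 25.9 side 2.4 at rim-plane offset u -0.3 y 0.8; rim s 29.4 n 71 rms 0.75
```

arm_command(series=[70.2,-0.05,0,0.1,0,70.2,-0.1,0,0.2,0,70.2,-0.15,0,0.3,0,70.2,-0.2,0,0.4,0,70.2,-0.2,0,0.4,0])

```text
clock: 11.37
eef_pos: [575.0, 80.9, 75.2]
tool_rot: [-3.14, -0.001, 3.069]
force: [-4.7, -0.2, -1.0]
width: 60.1
gripper_force: 28.1
```

arm_command(series=[70.6,0,0,0,0,71,0,0,0,0,71.3,0,0,0,0,71.6,0,0,0,0,72,0,0,0,0])

```text
clock: 11.78
eef_pos: [576.9, 81.8, 75.9]
tool_rot: [-3.142, 0.002, 3.069]
force: [-1.8, -0.8, -0.6]
width: 61.4
gripper_force: 3.6
```

arm_command(series=[73,0,0,0,0,76,0,0,0,0,80,0,0,0,0,80,0,0,-0.5,0,80,0,0,-1.5,0])

```text
clock: 12.2
eef_pos: [575.1, 82.3, 90.3]
tool_rot: [-3.141, -0.001, 3.07]
force: [-1.0, 0.9, 0.1]
width: 68.6
gripper_force: 0.0
```

Run:
```python
from h import *
go(547,82,100); fitcup()
```

```text
shift cm [ 2.81 -0.23 -0.96] turn -0.0 | t 12.2 pos [575.1  82.3  90.3] F [-1.   0.9  0.1] w 68.6 gf 0.0
blue: tilt 34.2 side -2.9 at rim-plane offset u 6.4 y 5.6; rim s 33.4 n 38 rms 1.01
```

arm_command(series=[80,0,0,-1.5,0,80,0,0,-3,0,58,0.8,0,-3,0,58,1.6,0.05,-3,0,58,1.6,0.05,-3,0])

```text
clock: 12.67
eef_pos: [556.9, 84.2, 120.3]
tool_rot: [-3.141, -0.003, 3.07]
force: [-1.6, -0.6, -0.2]
width: 49.3
gripper_force: 0.0
```

Run:
```python
from h import *
go(559,82.3,102)
im,d=viewer.get_image("side"); W=cloud("side",im,d); m=mask(im,"blue")&(d>0); m[:,:240]=0; m[240:]=0
P=W[m]-RC; a=-.5*U+.866*Z; e=.866*U+.5*Z; s=P@a; r=P[s>np.percentile(s,90)]
print(len(P),"rim s",np.percentile(s,[80,90,95,98]),"e",np.percentile(P@e,[2,98]),"Y",np.percentile(P@Y,[2,98]))
cv2.imwrite("pics/s6.png",cv2.resize(im[150:290,190:340,::-1],None,fx=4,fy=4,interpolation=cv2.INTER_CUBIC))
```

```text
shift cm [-0.22 -0.17  1.83] turn 0.0 | t 12.67 pos [556.9  84.2 120.3] F [-1.6 -0.6 -0.2] w 49.3 gf 0.0
327 rim s [20.28512281 21.8932372  23.91287311 25.41621205] e [-23.00152612  26.39113048] Y [-27.05912571  34.28701567]
```

View pics/s6.png

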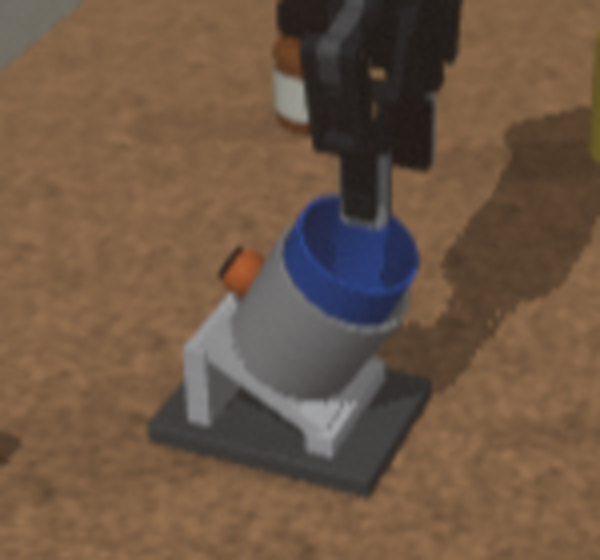

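The blue cup is in line with the steel cup and stopped on the catch, its rim (ellipse about (285–418, 195–325)) standing about 24 mm proud. The fingers are just above it. Next, push on the level diameter of the rim along the axis.

arm_command(series=[58,-0.25,-0.15,0.5,0,58,-0.25,-0.15,1.0,0,58,-0.25,-0.15,1.5,0,58,-0.25,-0.15,1.8,0,58,-0.25,-0.15,1.8,0])

```text
clock: 13.13
eef_pos: [561.4, 82.0, 101.2]
tool_rot: [-3.141, -0.002, 3.069]
force: [0.1, -1.2, 1.8]
width: 49.2
gripper_force: 0.0
```

arm_command(series=[58,0,0,0.2,0,58,0,0,0.4,0,58,0,0,0.5,0,58,0,0,0.6,0,58,0,0,0.6,0])

```text
clock: 13.55
eef_pos: [562.1, 82.2, 96.5]
tool_rot: [-3.142, -0.0, 3.069]
force: [-0.0, -0.6, -0.4]
width: 49.4
gripper_force: 0.0
```

Now along the axis, 4 mm per call.

arm_command(series=[58,-0.04,0,0.07,0,58,-0.08,0,0.14,0,58,-0.12,0,0.21,0,58,-0.16,0,0.28,0,58,-0.2,0,0.35,0])

```text
clock: 13.97
eef_pos: [563.8, 81.7, 93.1]
tool_rot: [-3.141, -0.001, 3.069]
force: [-1.7, -0.3, 3.0]
width: 50.0
gripper_force: 1.3
```

arm_command(series=[58,-0.04,0,0.07,0,58,-0.08,0,0.14,0,58,-0.12,0,0.21,0,58,-0.16,0,0.28,0,58,-0.2,0,0.35,0])

```text
clock: 14.38
eef_pos: [565.8, 81.3, 89.5]
tool_rot: [-3.141, -0.001, 3.069]
force: [-2.1, -2.1, 2.2]
width: 49.0
gripper_force: 1.9
```

```bash
cat >> h.py <<'E'
def proud(col="blue"):
    im,d=viewer.get_image("side"); W=cloud("side",im,d); m=mask(im,col)&(d>0); m[:,:240]=0; m[280:]=0;m[:,320:]=0
    P=W[m]-RC; a=-.5*U+.866*Z; e=.866*U+.5*Z; s=P@a
    print(col,len(P),"rim s",np.percentile(s,[80,90,95,98]).round(1),"e",np.percentile(P@e,[2,98]).round(1),"Y",np.percentile(P@Y,[2,98]).round(1))
    return im,W,P
E
python3 - <<'E'
from h import *
go(559,82.3,102); im,W,P=proud()
# finger dark points near the tip, +Y finger
D=W[150:250,250:310].reshape(-1,3); g=cv2.cvtColor(im,cv2.COLOR_RGB2HSV)[150:250,250:310].reshape(-1,3)
k=(g[:,2]<70)&(g[:,1]<90)&(D[:,2]>95)&(D[:,2]<160)&(abs(D[:,0]-565)<25)
for z in range(96,150,5):
    q=D[k&(D[:,2]>=z)&(D[:,2]<z+5)]
    if len(q): print(z,len(q),q.min(0).round(1),q.max(0).round(1))
E
```

```text
shift cm [ 0.69  0.05 -1.25] turn -0.1 | t 14.38 pos [565.8  81.3  89.5] F [-2.1 -2.1  2.2] w 49.0 gf 1.9
blue 191 rim s [19.9 21.8 22.4 23.2] e [-25.4  27.3] Y [-18.9  33.8]
111 9 [560.7  52.6 111.5] [573.7 111.1 115.9]
116 30 [552.1  53.8 116.1] [576.7 115.4 120.9]
121 36 [552.2  52.6 121. ] [573.3 119.8 125.9]
126 47 [552.3  54.5 126. ] [575.  120.3 130.8]
131 47 [552.4  53.7 131. ] [575.  120.6 135.8]
136 49 [552.6  53.1 136.1] [574.9 120.1 140.8]
141 51 [552.4  54.7 141.1] [574.6 122.  146. ]
146 38 [552.5  45.7 146. ] [575.1 120.9 150.9]
```

arm_command(series=[58,0.2,0.05,-0.5,0,60,0.5,0.05,-1,0,63,0.5,0.05,-1,0,63,0.5,0.05,-1,0,63,0.5,0.05,-1,0])

```text
clock: 14.85
eef_pos: [561.4, 83.2, 99.8]
tool_rot: [3.141, 0.001, 3.07]
force: [1.1, 0.1, -0.7]
width: 53.8
gripper_force: 0.0
```

arm_command(series=[63,-0.1,0,0.15,0,63,-0.18,0,0.3,0,63,-0.26,0,0.45,0,63,-0.34,0,0.6,0,63,-0.34,0,0.6,0])

```text
clock: 15.27
eef_pos: [564.5, 82.4, 93.1]
tool_rot: [-3.141, -0.001, 3.069]
force: [0.1, 0.5, -0.2]
width: 53.5
gripper_force: 0.0
```

arm_command(series=[63,-0.04,0,0.07,0,63,-0.08,0,0.14,0,63,-0.12,0,0.21,0,63,-0.16,0,0.28,0,63,-0.2,0,0.35,0])

```text
clock: 15.68
eef_pos: [566.6, 82.4, 90.1]
tool_rot: [3.142, 0.0, 3.069]
force: [-0.1, 0.1, 0.6]
width: 54.2
gripper_force: 0.0
```

arm_command(series=[63,0.3,0,0,0,63,0.26,0,0.07,0,63,0.22,0,0.14,0,63,0.18,0,0.21,0,63,0.14,0,0.28,0])

```text
clock: 16.1
eef_pos: [564.8, 82.1, 87.3]
tool_rot: [-3.141, -0.001, 3.069]
force: [-2.0, -1.0, 2.5]
width: 53.5
gripper_force: 1.7
```

arm_command(series=[63,-0.04,0,0.07,0,63,-0.08,0,0.14,0,63,-0.12,0,0.21,0,63,-0.16,0,0.28,0,63,-0.2,0,0.35,0])

```text
clock: 16.52
eef_pos: [566.8, 82.1, 83.7]
tool_rot: [-3.141, -0.001, 3.069]
force: [-3.1, -1.9, 2.6]
width: 53.6
gripper_force: 1.8
```

Run:
```python
from h import *
go(559,82.3,102); proud()
```

```text
shift cm [ 0.78 -0.04 -1.83] turn -0.0 | t 16.52 pos [566.8  82.1  83.7] F [-3.1 -1.9  2.6] w 53.6 gf 1.8
blue 124 rim s [15.  17.  18.3 19.1] e [-26.   28.2] Y [-12.6  32.6]
```

arm_command(series=[63,-0.04,0,0.07,0,63,-0.08,0,0.14,0,63,-0.12,0,0.21,0,63,-0.16,0,0.28,0,63,-0.2,0,0.35,0])

```text
clock: 16.98
eef_pos: [568.6, 82.1, 80.0]
tool_rot: [-3.141, -0.001, 3.069]
force: [-3.8, -1.0, 2.3]
width: 53.7
gripper_force: 1.9
```

arm_command(series=[63,-0.04,0,0.07,0,63,-0.08,0,0.14,0,63,-0.12,0,0.21,0,63,-0.16,0,0.28,0,63,-0.2,0,0.35,0])

```text
clock: 17.4
eef_pos: [568.2, 82.0, 77.2]
tool_rot: [-3.141, -0.005, 3.07]
force: [-11.8, -1.4, 15.7]
width: 53.9
gripper_force: 9.8
```

Run:
```python
from h import *
go(559,82.3,102); proud()
```

```text
shift cm [ 0.94 -0.04 -2.47] turn -0.0 | t 17.4 pos [568.2  82.   77.2] F [-11.8  -1.4  15.7] w 53.9 gf 9.8
blue 72 rim s [10.2 11.2 11.7 12.2] e [-28.6  26.1] Y [-25.2  32.9]
```

arm_command(series=[63,0,0,0.05,0,63,0,0,0.1,0,63,0,0,0.15,0,63,0,0,0.2,0,63,0,0,0.2,0])

```text
clock: 17.87
eef_pos: [567.4, 82.0, 76.0]
tool_rot: [-3.14, -0.007, 3.07]
force: [-14.8, -1.6, 21.4]
width: 53.5
gripper_force: 12.3
```

Run:
```python
from h import *
go(559,82.3,102); im,W,P=proud()
cv2.imwrite("pics/s7.png",cv2.resize(im[150:290,190:340,::-1],None,fx=4,fy=4,interpolation=cv2.INTER_CUBIC))
```

```text
shift cm [ 0.86 -0.03 -2.59] turn -0.0 | t 17.87 pos [567.4  82.   76. ] F [-14.8  -1.6  21.4] w 53.5 gf 12.3
blue 65 rim s [ 9.8 10.3 10.6 10.9] e [-29.8  25.3] Y [-20.9  33. ]
```

View pics/s7.png

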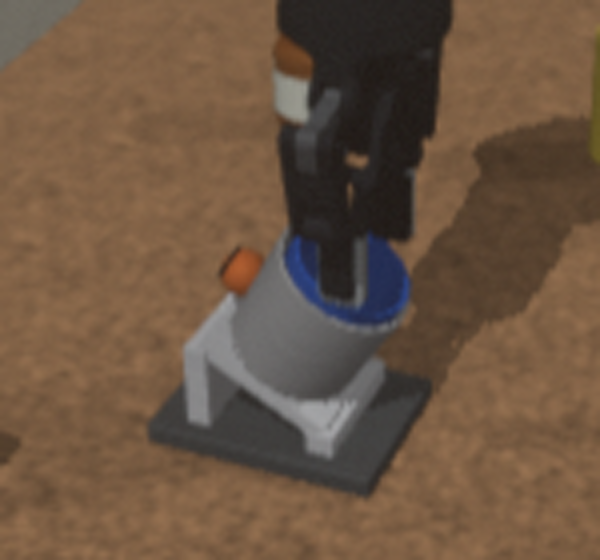

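The gripper now stands over the nearly seated blue cup. Only a thin blue band is left around the ellipse (288–410, 235–325), with the fingertip at (345,305). I'll compare the blue rim with the steel rim as seen by the same camera.

Run:
```python
from h import *
a=-.5*U+.866*Z; e=.866*U+.5*Z
z=np.load("side0.npz");W=cloud("side",z["im"],z["d"])[195:245,245:300].reshape(-1,3)-RC
k=(abs(W@e)<38)&(abs(W@Y)<40)&(W@a<15)&(W@a>-58);s=W[k]@a
print("side steel",np.percentile(s,[80,90,95,98]).round(1)); 
ring=W[k][s>-3]; print("e",np.percentile(ring@e,[2,98]).round(1),"Y",np.percentile(ring@Y,[2,98]).round(1))
z=np.load("top0.npz");W=cloud("top",z["im"],z["d"])[183:223,222:266].reshape(-1,3)-RC
k=(abs(W@e)<38)&(abs(W@Y)<40)&(W@a<15)&(W@a>-20);s=W[k]@a
ring=W[k][s>-3];print("top steel",np.percentile(s,[80,90,95,98]).round(1),"e",np.percentile(ring@e,[2,98]).round(1),"Y",np.percentile(ring@Y,[2,98]).round(1))
im,W2,P=proud(); s=P@a
for lo in range(-4,14,2):
    q=P[(s>=lo)&(s<lo+2)]; print(lo,len(q),(q@e).round(0)[:8],(q@Y).round(0)[:8])
```

```text
side steel [-3.8  1.1  2.6  3.2]
e [-33.7  33.2] Y [-32.4  36.2]
top steel [2.2 3.2 3.8 4.7] e [-33.8  34.6] Y [-33.   35.3]
blue 65 rim s [ 9.8 10.5 10.7 10.9] e [-30.1  25.5] Y [-11.4  31.9]
-4 0 [] []
-2 0 [] []
0 1 [14.] [26.]
2 6 [23. 18. 15. 12.  9.  4.] [20. 26. 26. 29. 29. 30.]
4 10 [25. 20. 19. 16. 13.  6.  5.  1.] [17. 23. 25. 26. 28. 32. 31. 32.]
6 14 [22. 21. 18. 15. 15. 14. 11. 10.] [20. 22. 25. 24. 27. 28. 30. 29.]
8 21 [26. 26. 25. 23. 24. 22. 20. 19.] [13. 15. 19. 17. 20. 18. 24. 25.]
10 12 [ 24.  21.  18.  16.  13.   8. -29. -30.] [17. 23. 24. 28. 29. 30. -5.  4.]
12 0 [] []
```

arm_command(series=[63,0,0,0.07,0,63,0,0,0.14,0,63,0,0,0.2,0,63,0,0,0.2,0,63,0,0,0.2,0])

```text
clock: 18.38
eef_pos: [567.3, 81.9, 75.6]
tool_rot: [-3.14, -0.006, 3.07]
force: [-16.9, -3.3, 33.4]
width: 54.0
gripper_force: 18.5
```

Run:
```python
from h import *
go(559,82.3,102); proud(); proud()
```

```text
shift cm [ 0.85 -0.03 -2.64] turn -0.0 | t 18.38 pos [567.3  81.9  75.6] F [-16.9  -3.3  33.4] w 54.0 gf 18.5
blue 63 rim s [ 9.6 10.1 11.1 11.3] e [-30.1  25.3] Y [-26.2  31.4]
blue 65 rim s [ 9.8 10.2 10.4 11.2] e [-30.1  24.7] Y [-26.5  31.1]
```

arm_command(series=[63,0.3,0,-0.6,0,63,0.6,0,-1.5,0,63,0.6,0,-4,0,80,0.6,0,-7.5,0,80,0.6,0,-10,0])

```text
clock: 18.9
eef_pos: [567.2, 83.5, 175.3]
tool_rot: [3.14, 0.004, 3.07]
force: [0.6, -0.4, 1.6]
width: 68.5
gripper_force: 0.0
```

Run:
```python
from h import *
proud(); go(496.2,-252.2,140)
```

```text
blue 360 rim s [ 7.1  9.2 10.1 10.8] e [-28.3  22.9] Y [-27.7  32.4]
shift cm [  5.03 -34.08   3.8 ] turn -0.0 | t 18.95 pos [570.4  84.  179.9] F [2.1 0.9 3.4] w 68.6 gf 0.0
```

arm_command(series=[90,0.6,-4,0.3,0,100,1.2,-8,0.6,0,100,1.8,-12,0.9,0,100,2.4,-16,1.2,0,100,3,-20,1.6,0])

```text
clock: 19.37
eef_pos: [522.0, -116.3, 157.2]
tool_rot: [3.142, 0.004, 3.07]
force: [1.2, -0.1, 0.2]
width: 85.2
gripper_force: 0.0
```

Run:
```python
from h import *
go(496.2,-252.2,130)
a=-.5*U+.866*Z; e=.866*U+.5*Z
for n in("side","top"):
    im,d=viewer.get_image(n);W=cloud(n,im,d)-RC; m=mask(im,"blue")&(d>0)&(abs(W@e)<36)&(abs(W@Y)<38)&(abs(W@a)<20)
    P=W[m]; s=P@a; r=P[np.hypot(P@e,P@Y-1.5)>26.5]
    A=np.c_[r@e,r@Y,np.ones(len(r))]; k=r@a>5; c=np.linalg.lstsq(A[k],(r@a)[k],rcond=None)[0]
    print(n,len(r),k.sum(),"rim s",np.percentile(r@a,[50,90,98]).round(1),"slope deg",np.degrees(c[:2]).round(1),"h",c[2].round(1),"e",np.percentile(r@e,[2,98]).round(1),"Y",np.percentile(r@Y,[2,98]).round(1))
```

```text
shift cm [  1.62 -13.74   2.71] turn 0.0 | t 19.37 pos [ 522.  -116.3  157.2] F [ 1.2 -0.1  0.2] w 85.2 gf 0.0
side 259 101 rim s [ 2.4  9.8 10.9] slope deg [-1.1  1.5] h 8.0 e [-28.3  23.2] Y [-27.5  32.1]
top 292 114 rim s [ 1.5 10.  11.5] slope deg [1. 0.] h 8.9 e [-29.5  28.6] Y [-27.3  30.3]
```

arm_command(series=[100,0.4,-3.5,0.6,0,100,0.8,-7,1.3,0,100,1.2,-10.5,2,0,100,1.6,-13.7,2.7,0,100,1.6,-13.7,2.7,0])

```text
clock: 19.88
eef_pos: [493.0, -259.0, 128.7]
tool_rot: [-3.136, 0.0, 3.059]
force: [-0.7, 0.0, -0.2]
width: 85.1
gripper_force: 0.0
```

Run:
```python
from h import *
go(496.2,-252.2,48)
```

```text
shift cm [-0.26  0.74  8.07] turn -0.6 | t 19.88 pos [ 493.  -259.   128.7] F [-0.7  0.  -0.2] w 85.1 gf 0.0
```

arm_command(series=[100,0,0,0,0,100,0,0,0,0,90,0,0,1,0,85,0,0,3,0,80,0,0,4,0])

```text
clock: 20.3
eef_pos: [495.3, -248.1, 88.3]
tool_rot: [3.14, -0.001, 3.072]
force: [-1.0, 0.1, 0.2]
width: 68.6
gripper_force: 0.0
```

Run:
```python
from h import *
viewer.get_image("top"); go(496.2,-252.2,48)
```

```text
shift cm [-0.28 -0.44  3.87] turn 0.1 | t 20.35 pos [ 493.9 -247.8   86.7] F [-0.7  0.9 -1.5] w 68.1 gf 0.0
```

arm_command(series=[80,-0.2,-0.4,0,0,80,-0.2,-0.4,1.5,0,80,-0.2,-0.4,3,0,80,-0.2,-0.4,3.9,0,74,-0.2,-0.4,3.9,0])

```text
clock: 20.77
eef_pos: [496.1, -253.9, 49.6]
tool_rot: [3.141, -0.002, 3.07]
force: [-0.3, -0.3, -1.1]
width: 63.2
gripper_force: 0.0
```

arm_command(series=[68,0,0,0,0,64,0,0,0,0,62,0,0,0,0,60,0,0,0,0,60,0,0,0,0])

```text
clock: 21.18
eef_pos: [497.6, -254.4, 51.9]
tool_rot: [-3.141, 0.002, 3.07]
force: [-0.4, 1.2, 7.1]
width: 51.5
gripper_force: 18.3
```

Run:
```python
from h import *
go(496.2,-252.2,48)
```

```text
shift cm [0.15 0.21 0.39] turn -0.0 | t 21.18 pos [ 497.6 -254.4   51.9] F [-0.4  1.2  7.1] w 51.5 gf 18.3
```

arm_command(series=[59.3,0,0,0,0,59.3,0,0,-2.5,0,59.3,0,0,-6,0,59.3,0,0,-10,0,59.3,0,0,-13.3,0])

```text
clock: 21.6
eef_pos: [496.6, -254.6, 186.0]
tool_rot: [-3.141, 0.001, 3.069]
force: [0.8, -0.9, -1.9]
width: 50.8
gripper_force: 27.2
```

Run:
```python
from h import *
viewer.get_image("top");go(577.5,81.6,182)
```

```text
shift cm [-5.23 34.27  0.93] turn -0.1 | t 21.65 pos [ 500.4 -256.4  192.2] F [ 1.3 -0.7  2.3] w 51.4 gf 27.2
```

arm_command(series=[59.3,-0.6,3.6,0,0,59.3,-1.2,7.4,0,0,59.3,-1.8,11.2,0,0,59.3,-2.4,15,0,0,59.3,-2.9,18.8,0,0])

```text
clock: 22.07
eef_pos: [539.2, -67.6, 183.8]
tool_rot: [-3.141, 0.0, 3.069]
force: [0.0, -0.6, -1.5]
width: 51.3
gripper_force: 27.2
```

arm_command(series=[59.3,-0.5,3.6,0,0,59.3,-1,7,0,0,59.3,-1.5,10.5,0,0,59.3,-2,13.5,0,0,59.3,-2.2,14.5,0,0])

```text
clock: 22.48
eef_pos: [572.0, 80.9, 183.7]
tool_rot: [3.138, 0.001, 3.076]
force: [0.5, 0.9, -1.0]
width: 51.6
gripper_force: 27.2
```

Run:
```python
from h import *
viewer.get_image("top"); viewer.get_image("top"); viewer.get_image("top");go(577.5,81.6,180); fitcup("yellow",25,26.3,86,(0,0))
```

```text
shift cm [-0.57  0.79  0.34] turn 0.1 | t 22.63 pos [571.2  74.1 183.4] F [ 0.  -0.1 -1.6] w 51.0 gf 27.2Traceback (most recent call last):
  File "<stdin>", line 2, in <module>
  File "h.py", line 53, in fitcup
    P=np.vstack([W[lab==i] for i in range(1,k) if st[i,4]>25 and np.linalg.norm(np.median(W[lab==i],0)-[575,90,115])<60])
    return _nx.concatenate(arrs, 0, dtype=dtype, casting=casting)
           ~~~~~~~~~~~~~~~^^^^^^^^^^^^^^^^^^^^^^^^^^^^^^^^^^^^^^^
ValueError: need at least one array to concatenate
```

arm_command(series=[59.3,-0.3,0.4,0,0,59.3,-0.55,0.75,0.3,0,59.3,-0.55,0.75,0.6,0,59.3,-0.55,0.75,0.8,0,59.3,-0.55,0.75,0.8,0])

```text
clock: 23.1
eef_pos: [577.0, 80.4, 175.0]
tool_rot: [-3.141, -0.001, 3.069]
force: [-1.2, 0.7, -0.8]
width: 51.1
gripper_force: 27.2
```

```bash
sed -i 's/\[575,90,115\])<60/[575,90,125])<90/; s/P\[out&(abs(e)<8)\]/P[out\&(abs(e)<8)\&(s>10)]/' h.py
python3 - <<'E'
from h import *
viewer.get_image("top"); go(577.5,81.6,169); fitcup("yellow",25,26.3,86,(0,0))
E
```

```text
shift cm [-0.03  0.11  0.63] turn -0.1 | t 23.15 pos [577.2  80.5 175.3] F [-0.2  0.1 -1.2] w 51.6 gf 27.2
yellow: tilt 0.1 side 0.4 at rim-plane offset u -4.0 y -0.6; rim s 115.0 n 884 rms 0.95
```

arm_command(series=[59.3,-0.05,0.2,0.2,0,59.3,-0.05,0.2,0.35,0,59.3,-0.05,0.2,0.5,0,59.3,-0.05,0.2,0.6,0,59.3,-0.05,0.2,0.6,0])

```text
clock: 23.62
eef_pos: [578.0, 83.0, 169.5]
tool_rot: [-3.141, -0.001, 3.069]
force: [-0.1, -0.6, -1.1]
width: 51.3
gripper_force: 27.2
```

arm_command(series=[59.5,0,0,0.08,0,59.5,0,0,0.16,0,59.5,0,0,0.24,0,59.5,0,0,0.3,0,59.5,0,0,0.3,0])

```text
clock: 24.03
eef_pos: [578.3, 83.1, 167.4]
tool_rot: [3.141, 0.0, 3.069]
force: [-1.2, -0.2, 4.0]
width: 50.8
gripper_force: 27.6
```

Touched at TCP z≈167.5. Now the arc about the far foot corner.

arm_command(series=[59.6,0.25,0,0.15,0,59.6,0.5,0,0.25,0,59.6,0.75,0,0.35,0,59.6,1.05,0,0.48,0,59.6,1.33,0,0.6,0])

```text
clock: 24.45
eef_pos: [565.4, 84.3, 162.1]
tool_rot: [3.141, 0.002, 3.069]
force: [-2.2, 0.6, 7.3]
width: 51.5
gripper_force: 28.3
```

Run:
```python
from h import *
go(577.5,81.6,169); fitcup("yellow",25,26.3,86,(10,0))
```

```text
shift cm [-1.23 -0.18 -0.68] turn -0.0 | t 24.45 pos [565.4  84.3 162.1] F [-2.2  0.6  7.3] w 51.5 gf 28.3
yellow: tilt 9.7 side 0.5 at rim-plane offset u 0.5 y 2.3; rim s 103.8 n 810 rms 0.90
```

arm_command(series=[59.6,0.25,0,0.15,0,59.6,0.5,0,0.3,0,59.6,0.75,0,0.46,0,59.6,1,0,0.62,0,59.6,1.22,0,0.78,0])

```text
clock: 24.92
eef_pos: [552.1, 85.6, 153.8]
tool_rot: [3.141, -0.0, 3.07]
force: [-3.4, 1.1, 8.1]
width: 51.3
gripper_force: 29.2
```

Run:
```python
from h import *
go(577.5,81.6,169); fitcup("yellow",25,26.3,86,(20,0))
```

```text
shift cm [-2.56 -0.21 -1.52] turn -0.0 | t 24.92 pos [552.1  85.6 153.8] F [-3.4  1.1  8.1] w 51.3 gf 29.2
yellow: tilt 20.0 side 0.9 at rim-plane offset u 3.2 y 2.1; rim s 100.4 n 711 rms 0.88
```

arm_command(series=[59.6,0.2,0,0.16,0,59.6,0.4,0,0.33,0,59.6,0.6,0,0.5,0,59.6,0.8,0,0.7,0,59.6,0.87,0,0.77,0])

```text
clock: 25.38
eef_pos: [542.6, 86.2, 145.6]
tool_rot: [3.141, -0.002, 3.07]
force: [-4.2, 0.7, 6.8]
width: 51.5
gripper_force: 29.9
```

Run:
```python
from h import *
go(577.5,81.6,169); fitcup("yellow",25,26.3,86,(28,0))
```

```text
shift cm [-3.51 -0.21 -2.35] turn 0.0 | t 25.38 pos [542.6  86.2 145.6] F [-4.2  0.7  6.8] w 51.5 gf 29.9
yellow: tilt 28.8 side 0.8 at rim-plane offset u 5.7 y 2.4; rim s 98.6 n 697 rms 0.83
```

arm_command(series=[59.5,0,0,-0.3,0,59.5,0.25,0,-0.2,0,59.5,0.48,0,0,0,59.5,0.5,0,0.25,0,59.5,0.5,0,0.27,0])

```text
clock: 25.85
eef_pos: [538.5, 85.7, 141.9]
tool_rot: [-3.141, -0.001, 3.069]
force: [-0.3, -0.1, -1.3]
width: 51.1
gripper_force: 29.1
```

Run:
```python
from h import *
go(577.5,81.6,169); fitcup("yellow",25,26.3,86,(28,0))
```

```text
shift cm [-3.91 -0.13 -2.72] turn -0.0 | t 25.85 pos [538.5  85.7 141.9] F [-0.3 -0.1 -1.3] w 51.1 gf 29.1
yellow: tilt 24.8 side 0.7 at rim-plane offset u -7.3 y 1.6; rim s 91.0 n 700 rms 0.84
```

arm_command(series=[59.5,-0.2,0,-0.2,0,59.5,-0.43,0,-0.25,0,59.5,-0.5,0,-0.1,0,59.5,-0.6,0,0.1,0,59.5,-0.7,0,0.3,0])

```text
clock: 26.32
eef_pos: [546.3, 85.3, 139.4]
tool_rot: [3.142, 0.0, 3.069]
force: [0.1, 1.0, -0.9]
width: 51.1
gripper_force: 29.1
```

Run:
```python
from h import *
go(577.5,81.6,169); fitcup("yellow",25,26.3,86,(28,0))
```

```text
shift cm [-3.14 -0.15 -2.96] turn -0.0 | t 26.32 pos [546.3  85.3 139.4] F [ 0.1  1.  -0.9] w 51.1 gf 29.1
yellow: tilt 24.6 side 0.8 at rim-plane offset u -0.8 y 1.8; rim s 88.5 n 669 rms 0.85
```

arm_command(series=[59.5,-0.1,0,0.2,0,59.5,-0.2,0,0.4,0,59.5,-0.2,0,0.6,0,59.5,-0.2,0,0.8,0,59.5,-0.2,0,1,0])

```text
clock: 26.78
eef_pos: [548.0, 85.2, 129.3]
tool_rot: [3.142, -0.0, 3.069]
force: [0.2, -0.2, -1.0]
width: 51.4
gripper_force: 29.1
```

Run:
```python
from h import *
go(577.5,81.6,169); fitcup("yellow",25,26.3,86,(28,0))
```

```text
shift cm [-2.97 -0.15 -3.97] turn -0.0 | t 26.78 pos [548.   85.2 129.3] F [ 0.2 -0.2 -1. ] w 51.4 gf 29.1
yellow: tilt 24.1 side 0.9 at rim-plane offset u -4.2 y 1.9; rim s 77.2 n 556 rms 0.82
```

arm_command(series=[59.5,-0.1,0,0.15,0,59.5,-0.2,0,0.3,0,59.5,-0.3,0,0.5,0,59.5,-0.4,0,0.7,0,59.5,-0.45,0,0.85,0])

```text
clock: 27.25
eef_pos: [552.8, 84.9, 120.9]
tool_rot: [3.142, 0.0, 3.069]
force: [0.3, -0.5, -1.1]
width: 51.0
gripper_force: 29.2
```

Run:
```python
from h import *
go(577.5,81.6,169); fitcup("yellow",25,26.3,86,(28,0))
```

```text
shift cm [-2.49 -0.15 -4.81] turn -0.0 | t 27.25 pos [552.8  84.9 120.9] F [ 0.3 -0.5 -1.1] w 51.0 gf 29.2
yellow: tilt 24.9 side 0.9 at rim-plane offset u -2.7 y 1.9; rim s 68.1 n 442 rms 0.84
```

arm_command(series=[59.5,0,0,0.2,0,59.5,-0.05,0,0.4,0,59.5,-0.1,0,0.6,0,59.5,-0.2,0,0.8,0,59.5,-0.25,0,1,0])

```text
clock: 27.72
eef_pos: [555.6, 84.5, 111.0]
tool_rot: [-3.141, 0.001, 3.069]
force: [0.1, -1.1, 0.7]
width: 50.9
gripper_force: 29.3
```

Run:
```python
from h import *
go(577.5,81.6,169); fitcup("yellow",25,26.3,86,(28,0))
```

```text
shift cm [-2.21 -0.13 -5.79] turn -0.0 | t 27.72 pos [555.6  84.5 111. ] F [ 0.1 -1.1  0.7] w 50.9 gf 29.3
yellow: tilt 26.4 side 1.5 at rim-plane offset u -2.6 y 1.7; rim s 58.2 n 351 rms 0.83
```

arm_command(series=[59.5,-0.05,0,0.2,0,59.5,-0.1,0,0.4,0,59.5,-0.2,0,0.55,0,59.5,-0.3,0,0.75,0,59.5,-0.35,0,0.9,0])

```text
clock: 28.18
eef_pos: [559.0, 84.3, 102.0]
tool_rot: [-3.141, 0.0, 3.069]
force: [0.1, -2.1, 0.5]
width: 51.2
gripper_force: 29.4
```

Run:
```python
from h import *
go(577.5,81.6,169); fitcup("yellow",25,26.3,86,(28,0))
```

```text
shift cm [-1.87 -0.13 -6.7 ] turn -0.0 | t 28.18 pos [559.   84.3 102. ] F [ 0.1 -2.1  0.5] w 51.2 gf 29.4
yellow: tilt 27.5 side 1.4 at rim-plane offset u -2.8 y 2.0; rim s 48.4 n 254 rms 0.79
```

arm_command(series=[59.5,-0.05,-0.05,0.12,0,59.5,-0.1,-0.1,0.25,0,59.5,-0.15,-0.1,0.38,0,59.5,-0.2,-0.1,0.5,0,59.5,-0.25,-0.1,0.6,0])

```text
clock: 28.65
eef_pos: [561.2, 83.5, 96.1]
tool_rot: [3.141, 0.0, 3.07]
force: [1.5, -1.2, 1.1]
width: 51.0
gripper_force: 29.5
```

arm_command(series=[59.5,-0.03,0,0.06,0,59.5,-0.06,0,0.12,0,59.5,-0.09,0,0.18,0,59.5,-0.12,0,0.24,0,59.5,-0.12,0,0.24,0])

```text
clock: 29.07
eef_pos: [562.3, 83.3, 93.6]
tool_rot: [3.141, 0.0, 3.069]
force: [1.7, -1.1, 0.1]
width: 51.1
gripper_force: 29.4
```

Run:
```python
from h import *
go(577.5,81.6,169); fitcup("yellow",25,26.3,86,(28,0))
```

```text
shift cm [-1.53 -0.06 -7.54] turn -0.0 | t 29.07 pos [562.3  83.3  93.6] F [ 1.7 -1.1  0.1] w 51.1 gf 29.4
yellow: tilt 27.3 side 1.9 at rim-plane offset u -3.6 y 1.2; rim s 39.2 n 169 rms 0.83
```

arm_command(series=[59.5,-0.03,0,0.05,0,59.5,-0.06,0,0.1,0,59.5,-0.09,0,0.15,0,59.5,-0.1,0,0.18,0,59.5,-0.1,0,0.18,0])

```text
clock: 29.53
eef_pos: [563.2, 83.2, 91.8]
tool_rot: [3.142, -0.0, 3.069]
force: [1.3, -0.1, 1.5]
width: 51.3
gripper_force: 29.5
```

Run:
```python
from h import *
go(577.5,81.6,169); fitcup("yellow",25,26.3,86,(28,0))
```

```text
shift cm [-1.44 -0.05 -7.72] turn -0.0 | t 29.53 pos [563.2  83.2  91.8] F [ 1.3 -0.1  1.5] w 51.3 gf 29.5
yellow: tilt 27.9 side 0.7 at rim-plane offset u -3.4 y 1.6; rim s 37.4 n 135 rms 0.78
```

arm_command(series=[59.5,-0.03,0,0.05,0,59.5,-0.06,0,0.1,0,59.5,-0.09,0,0.15,0,59.5,-0.1,0,0.18,0,59.5,-0.1,0,0.18,0])

```text
clock: 30.0
eef_pos: [563.1, 83.3, 90.4]
tool_rot: [-3.141, -0.002, 3.07]
force: [-1.1, -0.5, 6.4]
width: 50.9
gripper_force: 29.9
```

arm_command(series=[59.5,-0.03,0,0.05,0,59.5,-0.06,0,0.1,0,59.5,-0.09,0,0.15,0,59.5,-0.1,0,0.18,0,59.5,-0.1,0,0.18,0])

```text
clock: 30.42
eef_pos: [563.0, 83.4, 90.0]
tool_rot: [-3.141, -0.004, 3.07]
force: [-6.7, -0.3, 20.2]
width: 51.2
gripper_force: 31.2
```

Run:
```python
from h import *
go(577.5,81.6,169); fitcup("yellow",25,26.3,86,(28,0))
```

```text
shift cm [-1.43 -0.08 -7.9 ] turn 0.0 | t 30.42 pos [563.   83.4  90. ] F [-6.7 -0.3 20.2] w 51.2 gf 31.2
yellow: tilt 28.6 side -0.2 at rim-plane offset u -4.0 y 2.1; rim s 35.8 n 110 rms 0.69
```

Hard stop, so the yellow cup is on the blue floor. Let go and back off.

arm_command(series=[59.8,0.1,0,-0.1,0,60.3,0.1,0,-0.15,0,61,0.1,0,-0.15,0,62,0.1,0,-0.15,0,65,0.1,0,-0.15,0])

```text
clock: 30.88
eef_pos: [563.8, 83.2, 89.2]
tool_rot: [-3.142, -0.001, 3.07]
force: [-0.3, 0.3, -0.7]
width: 55.7
gripper_force: 0.0
```

arm_command(series=[72,0,0,0,0,80,0,0,0,0,80,0,0,0,0,80,0,0,-1,0,80,0,0,-3,0])

```text
clock: 31.3
eef_pos: [562.3, 82.8, 118.5]
tool_rot: [-3.14, -0.005, 3.07]
force: [1.2, 0.8, -0.3]
width: 68.2
gripper_force: 0.0
```

arm_command(series=[80,0,0,-3,0,80,0,0,-7,0,80,2,0,-10,0,80,5,0,-12,0,80,7,0,-12,0])

```text
clock: 31.72
eef_pos: [495.2, 88.9, 244.6]
tool_rot: [3.139, 0.007, 3.069]
force: [-0.9, 0.5, -0.3]
width: 67.9
gripper_force: 0.0
```

Run:
```python
from h import *
go(577.5,81.6,169); fitcup("yellow",25,26.3,86,(28,0)); proud("blue")
a=-.5*U+.866*Z; e=.866*U+.5*Z
for n in("side","top"):
  im,d=viewer.get_image(n);W=cloud(n,im,d)-RC
  for col,r0,lo in(("yellow",23,30),("blue",26.5,5)):
    m=mask(im,col)&(d>0)&(abs(W@e)<40)&(abs(W@Y)<40)&(W@a<60)&(W@a>-10)
    P=W[m]; r=P[(np.hypot(P@e,P@Y-1.5)>r0)&(P@a>lo)]
    c=np.linalg.lstsq(np.c_[r@e,r@Y,np.ones(len(r))],r@a,rcond=None)[0]
    print(n,col,len(r),"s",np.percentile(P@a,[90,98]).round(1),"slope",np.degrees(c[:2]).round(1),"e",np.percentile(P@e,[2,98]).round(1),"Y",np.percentile(P@Y,[2,98]).round(1))
```

```text
shift cm [-8.21 -0.15  7.62] turn -0.0 | t 31.72 pos [495.2  88.9 244.6] F [-0.9  0.5 -0.3] w 67.9 gf 0.0
yellow: tilt 29.4 side 0.3 at rim-plane offset u -3.6 y 1.8; rim s 36.4 n 262 rms 0.90
blue 20 rim s [6.9 8.  8.6 9.2] e [-3.4 24.4] Y [15.4 32. ]
side yellow 150 s [36.6 38.4] slope [-2.2  1.3] e [-25.4  18.8] Y [-22.9  28.4]
side blue 13 s [7.3 8. ] slope [ 0.2 -5.2] e [-1.1 25. ] Y [13.5 32.2]
top yellow 19 s [37.3 38.8] slope [-7.8 -2.3] e [-15.4  16.9] Y [-23.5 -12.8]
top blue 21 s [ 9.9 11.7] slope [  2.4 -13.5] e [-8.9 26.2] Y [-27.7 -10.2]
```

```bash
python3 -c "
from h import *
go(500,88,244); print(workorder.finish_job())"
```

```text
shift cm [-0.53  0.03 -0.33] turn -0.0 | t 31.92 pos [494.7  88.1 240.7] F [-0.1  0.8  0.1] w 68.5 gf 0.0
the job is handed in; nothing more can be done
None
```

The job is handed in at 31.9 s. By the depth readings, the blue cup is home on the steel floor past its catch (about 7 mm proud) and the yellow cup is home inside it (about 28 mm proud). The arm is clear and open, and the vials and jar were left alone.

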